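# Finish packing the lens-cleaning kit

### The arm

A 6-joint arm with a two-finger parallel gripper is mounted at the origin on a cart in front of the work surface, level with it; the furniture and walls round the work are solid. World frame = base frame: x ahead of the robot, y to its left, z up, the work surface at z = 0. Lengths are in m, angles in degrees, forces in N, time in s.
With the tool pointing down it reaches from about 0.35 to 0.875 m from the base axis. Payload 4.2 kg.
Tool frame: the origin (TCP) lies at the very end of the fingers, on their centre line; the grasp point (between the pads) lies 19 mm behind it; z points along the fingers, y is the line along which they close (so a half turn about z gives the same grasp; the last joint's range is limited). The gripper opens to 87 mm and grips with 3 to 60 N. Pads are 19 mm wide; open, the fingers measure 117 mm over their backs; the gripper's body (75 mm by 190 mm) begins 51 mm behind the grasp point.
Start: joints at [55.382, 22.042, 0.453, 0, -68.411, -14.817], TCP at [0.475, 0.406, 0.223] pointing down, gripper open.
Joint ranges: [-179.83, 179.83], [-69.29, 118.12], [-61.27, 80.66], [-181.25, 117.63], [-171.15, -9.14], [-177.46, 177.46]. Speed limits (degrees/s): [159.86, 159.86, 180, 180, 180, 180].

### API

Orientations are given as a 3x3 rotation matrix whose columns are the frame's x, y, z axes.
In Python, from station import sense, optics, r gives the robot as it stands. The module is installed in compiled form; this text tells all that it offers.
- The arm moves only by the shell command python3 -m pendant 'ROWS' [OPENING]. ROWS is JSON, a list that holds one entry, the list of rows, each a list of 4 numbers: the shift along the tool's x, y, z normalised to -1 to 1, where 1 is 100 mm, then the turn about the tool's z normalised to -1 to 1, where 1 is 2 rad. A call has 1 to 8 rows; each row is the pose to reach, as a shift and turn from the pose commanded when the call began, along the tool's axes at that moment; what a row does not reach only later rows make up. A row lasts 1/10 s, in which the tool goes at most 50 mm and 8.59 degrees, less where a joint would pass 70% of its speed; a pose out of reach is approached as far as the arm can. A call with a number of a shift or a turn outside -1 to 1 is refused whole. A call with a gripper value outside its range is refused whole. OPENING is the closure, from 0 (fully open) to 1 (shut), set as the call begins (- or left out, the last holds). The fingers move at their own pace and stop on an object; the grip force is fixed at half the most. Time passes only in rows, so rows that repeat a pose let the fingers close. It gives the time, the measured TCP pose, the force, the opening and the grip force at its end, in the units of the state.
- sense(): the state, without advancing time (a new reading comes with each control period).
- optics.capture(name): name is "scene" or "side" or "wrist"; returns the picture (480x640x3 uint8, red, green, blue); there is no depth.
- optics.get_calibration(name): a dict with "camera_matrix" (3x3 intrinsics, pixels), "camera_from_world" (4x4, takes a point from world to camera coordinates). Camera axes: x right, y down, z forward; pixel columns grow to the right and rows downward; lengths in m; the calibration is good to about 2 mm. A picture is of the moment at which its call begins: read the wrist's pose just before it. get_calibration takes no time and is no camera call; for the wrist camera it gives the pose at the moment of the call.
- r.finish_job(): hands the job in; it is judged then, once.
The state is a dict: "time_s": time; "joints": joint angles; "joint_velocities": joint speeds; "effort": joint torques, N m; "tcp_pos": TCP position; "ee_rot": TCP orientation; "wrist_force": force on the tool from outside, world axes, zero at the start; "moment": the same for the moment, N m; "gripper_width": opening from 0.0 (shut) to 1.0 (fully open); "gripper_force": force on a finger pad.
Only numpy, scipy, OpenCV 4.12 (cv2) and the standard library are available. Lean on these libraries where they do the work, as an engineer would, in place of code of your own. Each camera call takes 0.05 s, during which the arm holds its last target. There are 200 camera calls.

### The job

Finish packing the open cardboard box, which already holds a flat slide box along one side: pack the white carton of lens wipes (green square on its front) and the clear beaker into the free strip beside the slide box. In the end both stand upright with their bottoms flat on the floor of the box, the slide box still lies flat in it, and both are let go. Leave the mug, the brass weight and the roll of tape where they are.

Things in the scene. Friction and masses are not known exactly. Their poses are not given: they have to be found in the camera images.
- packing_box: Open cardboard box, fixed. Outside 156 (x) x 210 (y) x 40 mm high, walls and floor 5 mm; inside 146 x 200, 35 deep. Flaps hang down outside, 18 mm beyond the walls. Origin: centre of underside, on the bench. Slide box on the -x side; free strip from it to the inner wall at x = +73 mm, 80 mm wide or more, 200 mm along y. Carton and beaker fit there in a row along y, either order, if put near the ends.
- slides: Flat cream slide box with a white lid, 57 (x) x 152 (y) x 26 mm high, already loose in the packing box along its -x wall, lying flat on its floor, long side along the box's y. Origin: underside; its body reaches from x = -27 to +30 mm and y = -76 to +76 mm.
- carton: White carton with a green square on its front, 62 (x) x 115 (y) x 85 mm high, 0.15 kg, rigid, standing on the bench with the 85 mm upward. Origin: centre of its underside. It can be held across the 62 mm, near its top.
- beaker: Clear 100 ml beaker, round and hollow, widest 55 mm across, slightly narrower at its foot, 70 mm high, 0.07 kg, rigid, standing on its foot. Origin: centre of its underside, z up. It can be held across the outside near its rim.
- mug: Bystander: white mug with a handle, 83 mm across (115 with handle), 86 mm high. Origin: underside.
- weight: Bystander: brass weight with a knob, 32 mm across, 42 mm high. Origin: centre of its underside.
- tape_roll: Bystander: roll of brown paper tape lying flat, 114 mm across, 50 mm high. Origin: centre of its underside.
There are look-alikes about, which are no part of the job. What is shaped like the beaker but black or red is not meant.

How it is judged:
By the outcome, as a careful person would: the job done as asked, in the order asked, and still so for the second after the job is handed in, with the robot touching nothing.
It also fails if it takes over 54 s, if anything falls off the work surface, if the arm or the gripper's body presses on something with over 40 N, if the wrist force passes 120 N, or if a joint passes its speed limit or range.

## Working session

There is one attempt and no reset: what is moved stays moved. The work goes in short steps, Python scripts to look and compute and a shell command to move; the robot and the scene stay as the last step left them, time stands still between calls to the robot, and variables do not carry over. Pictures are saved under pics/ and viewed, at most 10 in all, crops included, and the job is handed in when it is done.

```bash
mkdir -p pics
cat > h.py <<'E'
import numpy as np, cv2
from station import sense, optics, r
def snap(n,f):
    im=optics.capture(n); cv2.imwrite('pics/'+f,im[:,:,::-1]); return im
def ray(n,uv,z):
    c=optics.get_calibration(n);K=np.array(c['camera_matrix']);T=np.array(c['camera_from_world'])
    d=T[:3,:3].T@np.linalg.solve(K,[uv[0],uv[1],1]);o=-T[:3,:3].T@T[:3,3]
    return o+d*(z-o[2])/d[2]
def proj(n,P):
    c=optics.get_calibration(n);K=np.array(c['camera_matrix']);T=np.array(c['camera_from_world'])
    p=(T[:3,:3]@np.atleast_2d(P).T+T[:3,3:]);q=K@p;return (q[:2]/q[2]).T
E
python3 - <<'E'
from h import *
np.set_printoptions(precision=3,suppress=True)
for n in ['scene','side','wrist']:
    snap(n,n+'0.png');c=optics.get_calibration(n);print(n,np.array(c['camera_matrix']).tolist());T=np.array(c['camera_from_world']);print(T)
print(sense())
E
```

```text
scene [[557.1712051176548, 0.0, 324.73135118897454], [0.0, 557.1712051176548, 235.2150888417486], [0.0, 0.0, 1.0]]
[[-0.364  0.931 -0.011  0.147]
 [ 0.534  0.199 -0.821 -0.306]
 [-0.763 -0.305 -0.57   1.614]
 [ 0.     0.     0.     1.   ]]
side [[533.0496248507424, 0.0, 306.5916935884509], [0.0, 533.0496248507424, 239.31827946319382], [0.0, 0.0, 1.0]]
[[ 0.805  0.594 -0.012 -0.496]
 [ 0.491 -0.677 -0.549 -0.225]
 [-0.334  0.435 -0.836  1.333]
 [ 0.     0.     0.     1.   ]]
wrist [[398.2195996165511, 0.0, 317.96270633070316], [0.0, 398.2195996165511, 234.2062504204535], [0.0, 0.0, 1.0]]
[[-0.759 -0.651  0.002  0.624]
 [-0.63   0.736  0.25  -0.031]
 [-0.164  0.189 -0.968  0.389]
 [ 0.     0.     0.     1.   ]]
{'time_s': 0.15, 'joints': array([ 55.382,  22.082,   0.398,  -0.019, -68.411, -14.816]), 'joint_velocities': array([-0.002, -0.233,  0.314, -0.049, -0.039,  0.005]), 'effort': array([ -0.   , -39.105,  18.758,   4.222,   0.012,  -0.   ]), 'tcp_pos': array([0.474, 0.406, 0.222]), 'ee_rot': array([[ 0.65 , -0.76 , -0.001],
       [-0.76 , -0.65 , -0.001],
       [ 0.   ,  0.002, -1.   ]]), 'wrist_force': array([-0.486,  0.143, -0.07 ]), 'moment': array([ 0.033, -0.018,  0.016]), 'gripper_force': 0.0, 'gripper_width': 1.0012537618270796}
```

View pics/scene0.png

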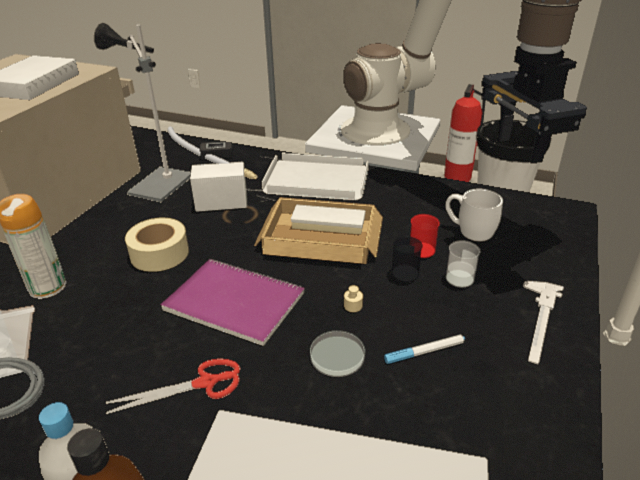

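View pics/side0.png

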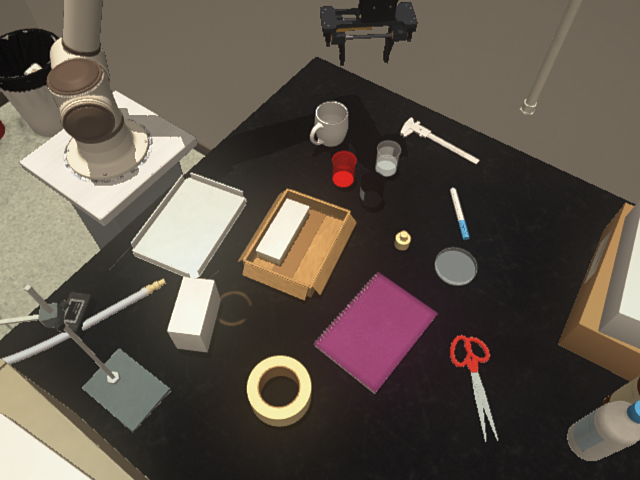

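The scene view shows the carton at about (218,187), box (320,232), clear beaker (462,265), with red and black decoys to its left. In the side view they are at carton (195,313), box (298,243) and beaker (388,158). I'll enlarge both views for accurate corners.

Run:
```python
import cv2
a=cv2.imread('pics/side0.png')[100:370,150:430]; cv2.imwrite('pics/side0c.png',cv2.resize(a,None,fx=2.2,fy=2.2,interpolation=cv2.INTER_CUBIC))
a=cv2.imread('pics/scene0.png')[150:300,180:500]; cv2.imwrite('pics/scene0c.png',cv2.resize(a,None,fx=2.5,fy=2.5,interpolation=cv2.INTER_CUBIC))
```

```text
(no output)
```

View pics/side0c.png

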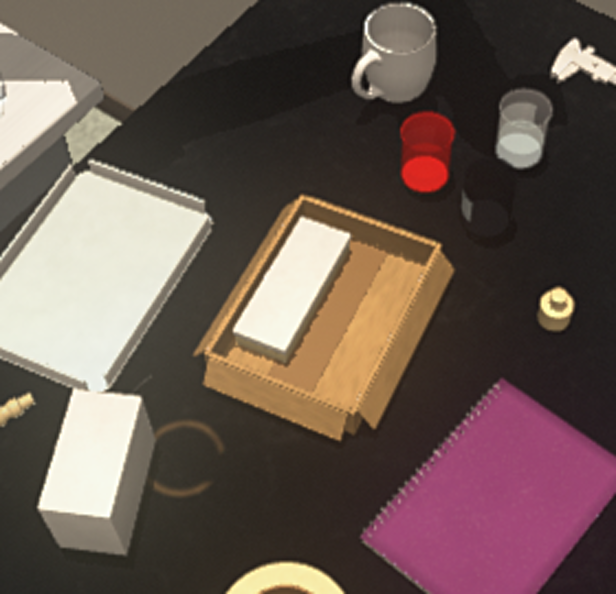

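View pics/scene0c.png

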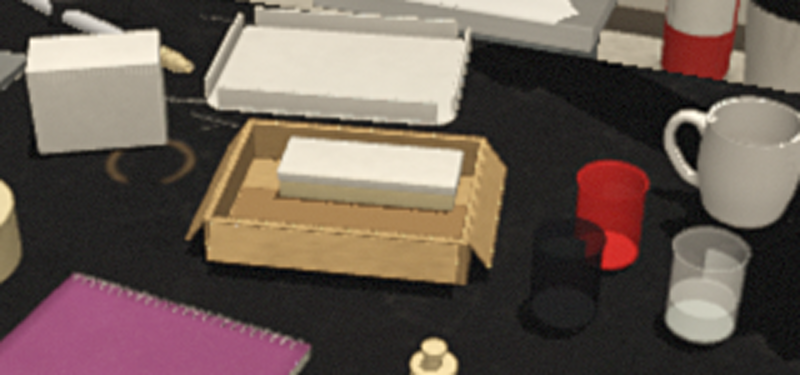

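The crops show usable corners. Side crop box rim: (302,197), (440,243), (350,412), (205,355); carton top: (73,391), (140,396), (110,520), (38,508); beaker rim centre (526,108), foot (519,150). Scene crop: carton front bottom (40,153)–(167,143); beaker rim (710,245), foot (702,322).

Run:
```python
from h import *
np.set_printoptions(precision=4,suppress=True)
S=lambda u,v:('side',(150+u/2.2-.25,100+v/2.2-.25))
C=lambda u,v:('scene',(180+u/2.5-.3,150+v/2.5-.3))
def show(t,l,z):
    print(t)
    P=[ray(*p,z)[:2] for p in l]
    for p in P: print(p)
    if len(P)==4:
        for i in range(4):
            d=P[(i+1)%4]-P[i];print('  edge',np.linalg.norm(d),np.degrees(np.arctan2(d[1],d[0])))
        print('  mean',np.mean(P,0))
show('box side',[S(302,197),S(440,243),S(350,412),S(205,355)],.04)
show('box scene',[C(487,138),C(468,243),C(208,222),C(250,120)],.04)
show('carton side top',[S(73,391),S(140,396),S(110,520),S(38,508)],.085)
show('carton scene top',[C(160,32),C(160,62),C(28,69),C(28,38)],.085)
show('carton scene bot',[C(40,153),C(167,143)],0)
show('carton side bot',[S(155,435),S(127,554),S(62,546)],0)
show('beaker rim',[S(526,108),C(710,245)],.07)
show('beaker foot',[S(519,150),C(702,322)],.001)
show('slides top',[S(302,218),S(350,235),S(287,350),S(235,337)],.031)
```

```text
box side
[0.4615 0.1361]
[0.6089 0.1704]
[ 0.649 -0.036]
[ 0.503  -0.0674]
  edge 0.15133289825126522 13.096196182215593
  edge 0.21027908813375704 -79.00339401508599
  edge 0.14934278028255688 -167.8758791321989
  edge 0.2076823268221617 101.52559968598062
  mean [0.5556 0.0508]
box scene
[0.4606 0.1375]
[0.6128 0.1692]
[ 0.6576 -0.0313]
[ 0.5042 -0.0668]
  edge 0.1554466188800459 11.758851475965615
  edge 0.20548057227034464 -77.39713294653524
  edge 0.15748598681050324 -166.99141491891788
  edge 0.20889559906266325 102.03995827743282
  mean [0.5588 0.0522]
carton side top
[ 0.4543 -0.1816]
[ 0.5055 -0.1507]
[ 0.5634 -0.2521]
[ 0.5079 -0.2794]
  edge 0.059779957944299536 31.2109795377347
  edge 0.11682008751265126 -60.24723940689689
  edge 0.061891067095280056 -153.76511392588282
  edge 0.11151936231103454 118.7180410729414
  mean [ 0.5078 -0.216 ]
carton scene top
[ 0.4587 -0.1757]
[ 0.5092 -0.1487]
[ 0.5604 -0.251 ]
[ 0.5104 -0.2828]
  edge 0.05737846325544845 28.152359081381633
  edge 0.11441035092494868 -63.426101166862765
  edge 0.05926428057138342 -147.48866587817625
  edge 0.11897087435789011 115.8083020475629
  mean [ 0.5097 -0.2146]
carton scene bot
[ 0.5631 -0.2512]
[ 0.5078 -0.1512]
carton side bot
[ 0.5024 -0.1464]
[ 0.5605 -0.2493]
[ 0.5087 -0.2779]
beaker rim
[0.595  0.3494]
[0.5932 0.3468]
beaker foot
[0.5942 0.3514]
[0.5962 0.3503]
slides top
[0.4735 0.1198]
[0.5262 0.1312]
[ 0.5583 -0.0137]
[ 0.509  -0.0316]
  edge 0.05387375279287795 12.12548781487812
  edge 0.14841230858290688 -77.51191083019391
  edge 0.0524078959182199 -160.13183148486246
  edge 0.15549668275150758 103.18780472988018
  mean [0.5168 0.0514]
```

```bash
cat >> h.py <<'E'
def go(x,y,z,a=None):
    "shift/turn in pendant units from measured pose; a = wanted closing-line angle in world, deg"
    s=sense();R=np.array(s['ee_rot']);p=np.array(s['tcp_pos'])
    d=R.T@(np.array([x,y,z])-p)/.1
    c=np.degrees(np.arctan2(R[1,1],R[0,1])); t=0 if a is None else -((a-c+90)%180-90)/114.59
    print('t',round(s['time_s'],2),'p',p.round(4),'ang',round(c,1),'j',s['joints'].round(0),'shift',d.round(3),'turn',round(t,4),'w',round(s['gripper_width'],3),'F',s['wrist_force'].round(1))
E
python3 - <<'E'
from h import *
from scipy.optimize import least_squares as L
tri=lambda a,b:L(lambda P:np.r_[proj('scene',P)[0]-a,proj('side',P)[0]-b],[.5,-.2,.1])
for n,a,b in [('pole base',(166,172),(113,378)),('pole top?',(140,28),(28,288)),('clamp',(145,64),(48,312)),('stand corner',(190,174),(120,350))]:
    s=tri(a,b);print(n,s.x.round(3),s.cost.round(1))
go(.509,-.2155,.222,29.5)
E
```

```text
pole base [ 0.462 -0.395  0.022] 0.0
pole top? [ 0.455 -0.394  0.364] 0.6
clamp [ 0.452 -0.398  0.288] 5.2
stand corner [ 0.426 -0.35   0.008] 1.1
t 0.15 p [0.4744 0.4062 0.2217] ang -139.4 j [ 55.  22.   0.  -0. -68. -15.] shift [4.948e+00 3.780e+00 4.000e-03] turn 0.0965 w 1.001 F [-0.5  0.1 -0.1]
```

```bash
python3 -m pendant '[[[0.33,0.25,0,0],[0.66,0.5,0,0],[0.99,0.756,0,0]]]' 0 >/dev/null
python3 -m pendant '[[[0.33,0.25,0,0],[0.66,0.5,0,0],[0.99,0.756,0,0]]]' >/dev/null
python3 -m pendant '[[[0.33,0.25,0,0],[0.66,0.5,0,0],[0.99,0.756,0,0]]]' >/dev/null
python3 -m pendant '[[[0.33,0.25,0,0],[0.66,0.5,0,0],[0.99,0.756,0,0]]]'
python3 - <<'E'
from h import *
go(.509,-.2155,.2,29.5)
E
```

```text
time_s: 1.35
tcp_pos: [0.5022, -0.0926, 0.2225]
ee_rot: [[0.65, -0.76, -0.0], [-0.76, -0.65, 0.0], [-0.0, -0.0, -1.0]]
wrist_force: [1.1, 0.3, 0.8]
gripper_width: 1.003
gripper_force: 0.0
t 1.35 p [ 0.5022 -0.0926  0.2225] ang -139.4 j [  8.  11. -15.  -0. -64.  33.] shift [0.977 0.748 0.225] turn 0.0967 w 1.003 F [1.1 0.3 0.8]
```

```bash
python3 -m pendant '[[[0.33,0.25,0,0.05],[0.66,0.5,0,0.097],[0.977,0.748,0,0.097],[0.977,0.748,0,0.097],[0.977,0.748,0,0.097],[0.977,0.748,0,0.097]]]'
python3 - <<'E'
from h import *
im=snap('wrist','w1.png')
# overlay predicted carton top and fingertips
a=np.radians(29.5);ex=np.array([np.cos(a),np.sin(a),0]);ey=np.array([-ex[1],ex[0],0])
P=[np.array([.509,-.2155,.085])+i*.031*ex+j*.0575*ey for i,j in[(1,1),(1,-1),(-1,-1),(-1,1)]]
q=proj('wrist',P);print(q.round(0))
v=im[:,:,::-1].copy();cv2.polylines(v,[q.round().astype(int)],True,(0,0,255),1);cv2.imwrite('pics/w1o.png',v)
go(.509,-.2155,.055,29.5)
E
```

```text
time_s: 1.95
tcp_pos: [0.5091, -0.2132, 0.2223]
ee_rot: [[0.492, -0.87, -0.001], [-0.87, -0.492, 0.0], [-0.001, 0.0, -1.0]]
wrist_force: [1.3, -0.8, 0.1]
gripper_width: 0.999
gripper_force: 0.0
[[281. 288.]
 [278. 141.]
 [362. 141.]
 [358. 288.]]
t 2.0 p [ 0.5092 -0.2129  0.2225] ang -150.5 j [ -6.  15. -10.  -0. -65.  35.] shift [0.022 0.015 1.675] turn 0.0002 w 1.0 F [ 0.6  0.1 -0.3]
```

View pics/w1o.png

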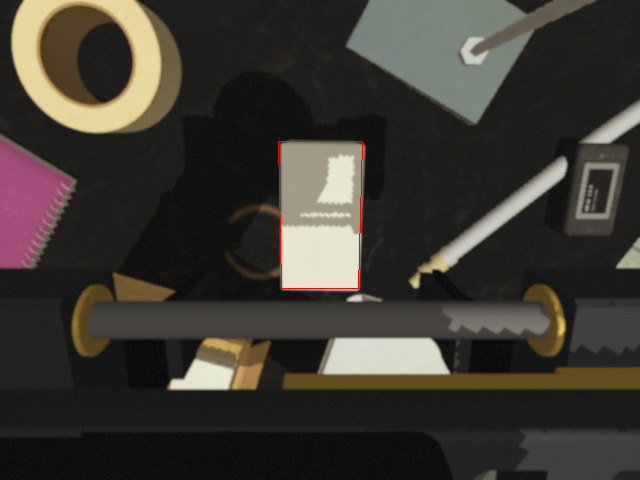

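The predicted carton outline (281–362, 141–288) lies right on the carton top, so the estimate holds and I can descend.

```bash
python3 -m pendant '[[[0.02,0.015,0.4,0],[0.02,0.015,0.8,0],[0.02,0.015,0.9,0]]]' >/dev/null
python3 -m pendant '[[[0,0,0.4,0],[0,0,0.77,0],[0,0,0.77,0],[0,0,0.77,0]]]' 
python3 -m pendant '[[[0,0,0,0],[0,0,0,0],[0,0,0,0],[0,0,0,0],[0,0,0,0],[0,0,0,0],[0,0,0,0],[0,0,0,0]]]' 1
python3 -m pendant '[[[0,0,-0.2,0],[0,0,-0.5,0],[0,0,-0.9,0],[0,0,-0.9,0]]]'
python3 - <<'E'
from h import *
go(.5946,.0238,.17,12.1)
E
```

```text
time_s: 2.7
tcp_pos: [0.5102, -0.2162, 0.0569]
ee_rot: [[0.493, -0.87, 0.001], [-0.87, -0.493, -0.001], [0.001, -0.0, -1.0]]
wrist_force: [1.2, -0.8, 0.5]
gripper_width: 1.003
gripper_force: 0.0
time_s: 3.5
tcp_pos: [0.5092, -0.2166, 0.0565]
ee_rot: [[0.492, -0.871, 0.001], [-0.871, -0.492, -0.0], [0.001, -0.001, -1.0]]
wrist_force: [-1.7, 1.4, 5.4]
gripper_width: 0.711
gripper_force: 29.9
time_s: 3.9
tcp_pos: [0.5126, -0.2173, 0.1509]
ee_rot: [[0.493, -0.87, 0.011], [-0.87, -0.493, -0.003], [0.008, -0.008, -1.0]]
wrist_force: [0.9, -0.2, -2.0]
gripper_width: 0.713
gripper_force: 29.9
t 3.9 p [ 0.5126 -0.2173  0.1509] ang -150.5 j [ -6.  19. -16.   0. -55.  36.] shift [-1.692 -1.903 -0.189] turn 0.152 w 0.713 F [ 0.9 -0.2 -2. ]
```

```bash
python3 -m pendant '[[[-0.15,-0.18,-0.1,0],[-0.35,-0.4,-0.2,0],[-0.6,-0.68,-0.2,0],[-0.85,-0.95,-0.2,0]]]' >/dev/null
python3 -m pendant '[[[-0.22,-0.25,0,0.04],[-0.45,-0.5,0,0.08],[-0.65,-0.75,0,0.12],[-0.78,-0.88,0,0.152],[-0.845,-0.95,0,0.152],[-0.845,-0.95,0,0.152],[-0.845,-0.95,0,0.152],[-0.845,-0.95,0,0.152]]]'
python3 - <<'E'
from h import *
snap('side','side2.png')
a=cv2.imread('pics/side2.png')[100:370,150:430]; cv2.imwrite('pics/side2c.png',cv2.resize(a,None,fx=2.2,fy=2.2,interpolation=cv2.INTER_CUBIC))
go(.5946,.0238,.07,12.1)
E
```

```text
time_s: 5.1
tcp_pos: [0.5906, 0.0236, 0.1654]
ee_rot: [[0.208, -0.978, -0.001], [-0.978, -0.208, -0.0], [0.0, 0.001, -1.0]]
wrist_force: [0.2, 0.0, -0.9]
gripper_width: 0.706
gripper_force: 29.9
t 5.15 p [0.5907 0.0236 0.1655] ang -168.0 j [ 18.  21.  -9.  -0. -59.  -6.] shift [ 0.006 -0.039  0.955] turn -0.0011 w 0.71 F [-0.6  0.7 -1.5]
```

View pics/side2c.png

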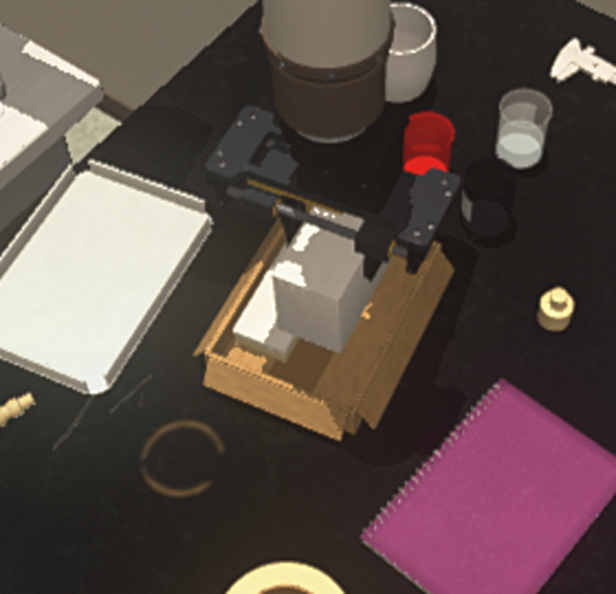

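The carton hangs upright over the free strip (its lower corner at about (325,350)). Lowering.

```bash
python3 -m pendant '[[[0,-0.04,0,0],[0,-0.04,0.25,0],[0,-0.04,0.5,0],[0,-0.04,0.7,0],[0,-0.04,0.85,0],[0,-0.04,0.95,0],[0,-0.04,0.95,0]]]'
python3 -m pendant '[[[0,0,0.04,0],[0,0,0.07,0],[0,0,0.085,0],[0,0,0.085,0],[0,0,0.085,0]]]'
python3 - <<'E'
from h import *
go(.5946,.0238,.0615,12.1)
E
```

```text
time_s: 5.85
tcp_pos: [0.5942, 0.025, 0.0692]
ee_rot: [[0.208, -0.978, -0.003], [-0.978, -0.208, -0.001], [0.0, 0.003, -1.0]]
wrist_force: [-0.6, -0.5, -1.8]
gripper_width: 0.713
gripper_force: 29.9
time_s: 6.35
tcp_pos: [0.5951, 0.0255, 0.0624]
ee_rot: [[0.209, -0.978, 0.001], [-0.978, -0.209, 0.0], [0.0, -0.001, -1.0]]
wrist_force: [-0.3, -0.3, -1.5]
gripper_width: 0.71
gripper_force: 29.9
t 6.35 p [0.5951 0.0255 0.0624] ang -168.0 j [ 18.  28. -15.   0. -47.  -6.] shift [0.016 0.009 0.009] turn -0.0005 w 0.71 F [-0.3 -0.3 -1.5]
```

```bash
python3 -m pendant '[[[0,0,0.01,0],[0,0,0.02,0],[0,0,0.02,0]]]'
```

```text
time_s: 6.65
tcp_pos: [0.5953, 0.0256, 0.0616]
ee_rot: [[0.209, -0.978, 0.001], [-0.978, -0.209, -0.0], [0.0, -0.001, -1.0]]
wrist_force: [-1.9, 1.1, 5.7]
gripper_width: 0.712
gripper_force: 29.9
```

Contact with the floor. Release, rise, then head for the beaker.

```bash
python3 -m pendant '[[[0,0,0,0],[0,0,0,0],[0,0,0,0],[0,0,0,0],[0,0,0,0],[0,0,0,0],[0,0,0,0]]]' 0
python3 -m pendant '[[[0,0,-0.15,0],[0,0,-0.5,0],[0,0,-0.9,0],[0,0,-1,0],[0,0,-1,0]]]'
python3 - <<'E'
from h import *
go(.5945,.350,.162,12)
E
```

```text
time_s: 7.35
tcp_pos: [0.595, 0.0255, 0.06]
ee_rot: [[0.208, -0.978, -0.0], [-0.978, -0.208, -0.0], [0.0, 0.0, -1.0]]
wrist_force: [-0.6, -0.6, -0.0]
gripper_width: 0.998
gripper_force: 0.0
time_s: 7.85
tcp_pos: [0.5961, 0.0258, 0.1623]
ee_rot: [[0.209, -0.978, 0.005], [-0.978, -0.209, 0.001], [-0.0, -0.005, -1.0]]
wrist_force: [1.0, 0.4, -0.5]
gripper_width: 0.999
gripper_force: 0.0
t 7.85 p [0.5961 0.0258 0.1623] ang -168.0 j [ 18.  22.  -9.   0. -59.  -6.] shift [-3.174 -0.66   0.007] turn 0.0003 w 0.999 F [ 1.   0.4 -0.5]
```

Run:
```python
from h import *
S=lambda u,v:('side',(150+u/2.2-.25,100+v/2.2-.25))
C=lambda u,v:('scene',(180+u/2.5-.3,150+v/2.5-.3))
for n,l,z in [('red',[S(427,133),C(612,180)],.07),('redfoot',[S(426,173),C(607,248)],.001),('blackfoot',[S(488,222),C(565,308)],.001),('black rim',[C(568,238)],.07),('mug rim',[S(400,28),C(757,118)],.086)]:
    print(n,[ray(*p,z)[:2].round(3) for p in l])
```

```text
red [array([0.531, 0.26 ]), array([0.533, 0.261])]
redfoot [array([0.53 , 0.265]), array([0.528, 0.262])]
blackfoot [array([0.62 , 0.248]), array([0.616, 0.249])]
black rim [array([0.621, 0.248])]
mug rim [array([0.429, 0.356]), array([0.427, 0.354])]
```

```bash
python3 -m pendant '[[[-0.3,-0.07,0,0],[-0.65,-0.14,0,0],[-1,-0.21,0,0]]]' >/dev/null
python3 -m pendant '[[[-0.35,-0.07,0,0],[-0.7,-0.14,0,0],[-1,-0.21,0,0]]]' >/dev/null
python3 -m pendant '[[[-0.35,-0.07,0,0],[-0.5,-0.1,0,0],[-0.5,-0.1,0,0],[-0.5,-0.1,0,0],[-0.5,-0.1,0,0]]]'
python3 - <<'E'
from h import *
im=snap('wrist','w3.png');v=im[:,:,::-1].copy()
t=np.linspace(0,2*np.pi,40)
for z,R in((.07,.0275),(0,.025)):
    q=proj('wrist',np.c_[.5945+R*np.cos(t),.350+R*np.sin(t),0*t+z]);cv2.polylines(v,[q.round().astype(int)],True,(0,0,255),1)
cv2.imwrite('pics/w3o.png',v)
go(.5945,.350,.045,12)
E
```

```text
time_s: 8.95
tcp_pos: [0.5935, 0.2794, 0.1595]
ee_rot: [[0.207, -0.978, -0.001], [-0.978, -0.207, -0.001], [0.001, 0.001, -1.0]]
wrist_force: [-0.1, 0.2, -0.2]
gripper_width: 0.999
gripper_force: 0.0
t 9.0 p [0.5936 0.2794 0.1598] ang -168.1 j [ 39.  28.   0.  -0. -63. -27.] shift [-0.69  -0.155  1.147] turn -0.0005 w 0.998 F [-0.  -0.7  0.1]
```

View pics/w3o.png

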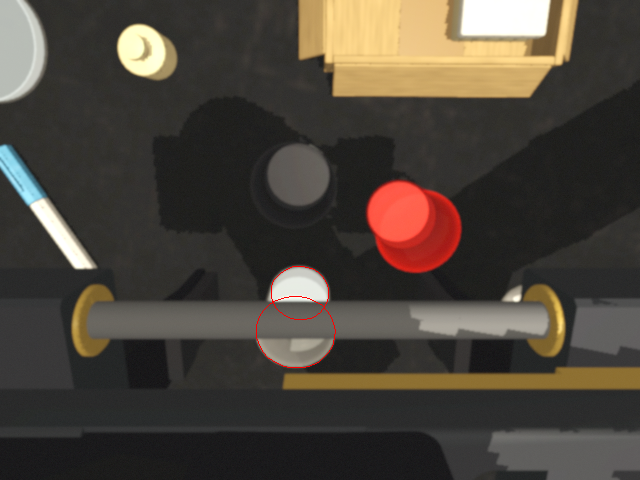

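The predicted rim (257–335, 297–367) and foot circles lie on the clear beaker. The decoys (red (418,230), black (293,185)) are clear of the fingers. Grasping.

```bash
python3 -m pendant '[[[-0.35,-0.08,0,0],[-0.69,-0.155,0,0],[-0.69,-0.155,0,0],[-0.69,-0.155,0.3,0],[-0.69,-0.155,0.5,0],[-0.69,-0.155,0.5,0]]]'
python3 -m pendant '[[[0,0,0.3,0],[0,0,0.55,0],[0,0,0.65,0],[0,0,0.65,0],[0,0,0.65,0]]]'
python3 -m pendant '[[[0,0,0,0],[0,0,0,0],[0,0,0,0],[0,0,0,0],[0,0,0,0],[0,0,0,0],[0,0,0,0],[0,0,0,0]]]' 1
python3 - <<'E'
from h import *
go(.5945,.350,.045,12)
E
```

```text
time_s: 9.6
tcp_pos: [0.5927, 0.3488, 0.1065]
ee_rot: [[0.207, -0.978, -0.006], [-0.978, -0.207, -0.005], [0.003, 0.007, -1.0]]
wrist_force: [0.1, -0.3, -0.4]
gripper_width: 1.0
gripper_force: 0.0
time_s: 10.1
tcp_pos: [0.5956, 0.3518, 0.0468]
ee_rot: [[0.209, -0.978, 0.002], [-0.978, -0.209, 0.001], [-0.001, -0.003, -1.0]]
wrist_force: [0.8, 0.9, 0.3]
gripper_width: 0.996
gripper_force: 0.0
time_s: 10.9
tcp_pos: [0.5946, 0.3516, 0.0452]
ee_rot: [[0.209, -0.978, 0.0], [-0.978, -0.209, 0.0], [-0.0, -0.0, -1.0]]
wrist_force: [0.6, -0.2, 2.1]
gripper_width: 0.609
gripper_force: 30.0
t 10.9 p [0.5946 0.3516 0.0452] ang -168.0 j [ 44.  37.  -1.   0. -52. -32.] shift [0.016 0.004 0.002] turn 0.0003 w 0.609 F [ 0.6 -0.2  2.1]
```

```bash
python3 -m pendant '[[[0,0,-0.1,0],[0,0,-0.4,0],[0,0,-0.75,0],[0,0,-1,0],[0,0,-1,0]]]'
python3 - <<'E'
from h import *
snap('side','side4.png')
a=cv2.imread('pics/side4.png')[100:370,150:430]; cv2.imwrite('pics/side4c.png',cv2.resize(a,None,fx=2.2,fy=2.2,interpolation=cv2.INTER_CUBIC))
go(.5743,.1186,.155,12.1)
E
```

```text
time_s: 11.4
tcp_pos: [0.5967, 0.3531, 0.1508]
ee_rot: [[0.209, -0.978, 0.008], [-0.978, -0.209, 0.006], [-0.004, -0.009, -1.0]]
wrist_force: [0.3, 0.2, -0.7]
gripper_width: 0.614
gripper_force: 30.0
t 11.45 p [0.5953 0.3523 0.1478] ang -168.0 j [ 44.  31.   5.   0. -63. -32.] shift [ 2.242  0.692 -0.081] turn -0.0006 w 0.615 F [-0.3 -0.1 -1.8]
```

View pics/side4c.png

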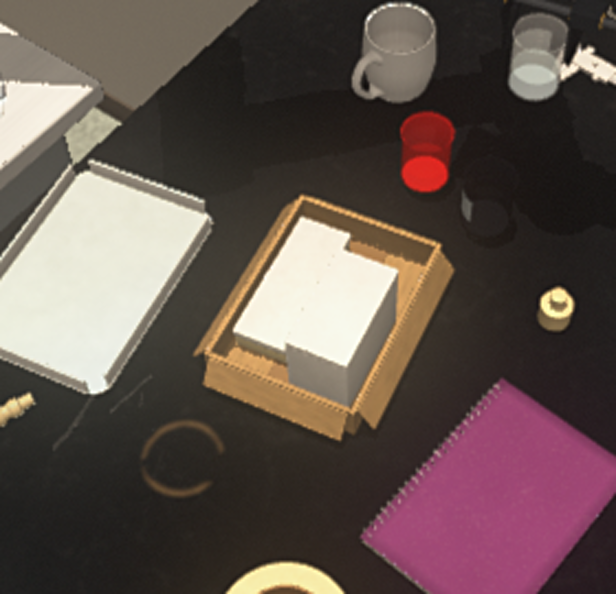

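The carton stands flat in the strip: top corners ~(345,248), (398,268), (350,365), (287,345). The slide box is undisturbed and the beaker is held upright at (538,60).

```bash
python3 -m pendant '[[[0.2,0.06,-0.1,0],[0.5,0.15,-0.1,0],[0.8,0.25,-0.1,0],[1,0.31,-0.1,0]]]' >/dev/null
python3 -m pendant '[[[0.3,0.09,0,0],[0.6,0.19,0,0],[0.85,0.27,0,0],[1,0.31,0,0]]]' >/dev/null
python3 -m pendant '[[[0.12,0.03,0,0],[0.24,0.07,0,0],[0.24,0.07,0,0],[0.24,0.07,0,0],[0.24,0.07,0,0]]]'
python3 - <<'E'
from h import *
for u,v in[(345,248),(398,268),(350,365),(287,345)]:
    p=ray('side',(149.75+u/2.2,99.75+v/2.2),.09)[:2]-[.557,.0515];a=np.radians(12.1);print((np.array([[np.cos(a),np.sin(a)],[-np.sin(a),np.cos(a)]])@p).round(4))
go(.5743,.1186,.0505,12.1)
E
```

```text
time_s: 12.75
tcp_pos: [0.5739, 0.1188, 0.155]
ee_rot: [[0.209, -0.978, 0.0], [-0.978, -0.209, 0.0], [-0.0, -0.0, -1.0]]
wrist_force: [0.3, 0.1, -1.3]
gripper_width: 0.614
gripper_force: 30.0
[0.0071 0.0284]
[0.0618 0.0274]
[ 0.0638 -0.0863]
[ 0.0038 -0.0902]
t 12.75 p [0.5739 0.1188 0.155 ] ang -167.9 j [ 28.  21. -11.  -0. -58. -15.] shift [ 0.003 -0.003  1.045] turn -0.0002 w 0.614 F [ 0.3  0.1 -1.3]
```

```bash
python3 -m pendant '[[[-0.01,0,0.2,0],[-0.01,0,0.45,0],[-0.01,0,0.7,0],[-0.01,0,0.85,0],[-0.01,0,0.95,0],[-0.01,0,0.95,0]]]'
python3 -m pendant '[[[0,0,0.04,0],[0,0,0.07,0],[0,0,0.085,0],[0,0,0.09,0],[0,0,0.09,0]]]'
python3 -m pendant '[[[0,0,0.005,0],[0,0,0.01,0],[0,0,0.01,0]]]'
```

```text
time_s: 13.35
tcp_pos: [0.5728, 0.1192, 0.0586]
ee_rot: [[0.209, -0.978, -0.003], [-0.978, -0.209, -0.001], [0.001, 0.003, -1.0]]
wrist_force: [0.3, 1.4, -0.2]
gripper_width: 0.613
gripper_force: 30.0
time_s: 13.85
tcp_pos: [0.5736, 0.1191, 0.0513]
ee_rot: [[0.208, -0.978, 0.0], [-0.978, -0.208, 0.0], [-0.0, -0.001, -1.0]]
wrist_force: [0.6, -0.4, -0.3]
gripper_width: 0.614
gripper_force: 30.0
time_s: 14.15
tcp_pos: [0.5736, 0.1191, 0.0502]
ee_rot: [[0.209, -0.978, 0.0], [-0.978, -0.209, 0.0], [-0.0, -0.0, -1.0]]
wrist_force: [0.0, -0.8, -0.3]
gripper_width: 0.617
gripper_force: 30.0
```

```bash
python3 -m pendant '[[[0,0,0.005,0],[0,0,0.01,0],[0,0,0.01,0]]]'
```

```text
time_s: 14.45
tcp_pos: [0.5737, 0.1191, 0.0501]
ee_rot: [[0.209, -0.978, 0.0], [-0.978, -0.209, -0.0], [0.0, -0.0, -1.0]]
wrist_force: [-2.1, -0.0, 5.7]
gripper_width: 0.619
gripper_force: 30.0
```

Contact with the floor. Release, rise straight up, back off and look.

```bash
python3 -m pendant '[[[0,0,0,0],[0,0,0,0],[0,0,0,0],[0,0,0,0],[0,0,0,0],[0,0,0,0],[0,0,0,0]]]' 0
python3 -m pendant '[[[0,0,-0.15,0],[0,0,-0.5,0],[0,0,-0.9,0],[0,0,-1,0],[0,0,-1,0]]]' >/dev/null
python3 -m pendant '[[[-0.3,0,-0.3,0],[-0.6,0,-0.6,0],[-0.9,0,-0.6,0],[-1,0,-0.6,0]]]' >/dev/null
python3 -m pendant '[[[-0.3,0,0,0],[-0.6,0,0,0],[-1,0,0,0],[-1,0,0,0],[-1,0,0,0]]]'
python3 - <<'E'
from h import *
a=snap('side','s5.png')[100:370,150:430,::-1];b=snap('scene','c5.png')[150:300,220:500,::-1]
f=lambda i:cv2.resize(i,None,fx=1.9,fy=1.9,interpolation=cv2.INTER_CUBIC)
a=cv2.resize(a,(400,386),interpolation=cv2.INTER_CUBIC);b=cv2.resize(b,(400,214),interpolation=cv2.INTER_CUBIC)
cv2.imwrite('pics/fin.png',np.vstack([a,b]))
E
```

```text
time_s: 15.15
tcp_pos: [0.5735, 0.1191, 0.049]
ee_rot: [[0.208, -0.978, -0.0], [-0.978, -0.208, -0.0], [0.0, 0.0, -1.0]]
wrist_force: [0.2, -0.5, 0.1]
gripper_width: 0.992
gripper_force: 0.0
time_s: 16.55
tcp_pos: [0.5308, 0.3144, 0.2066]
ee_rot: [[0.209, -0.978, -0.004], [-0.978, -0.209, -0.003], [0.002, 0.004, -1.0]]
wrist_force: [-0.2, -1.1, -0.9]
gripper_width: 1.001
gripper_force: 0.0
```

View pics/fin.png

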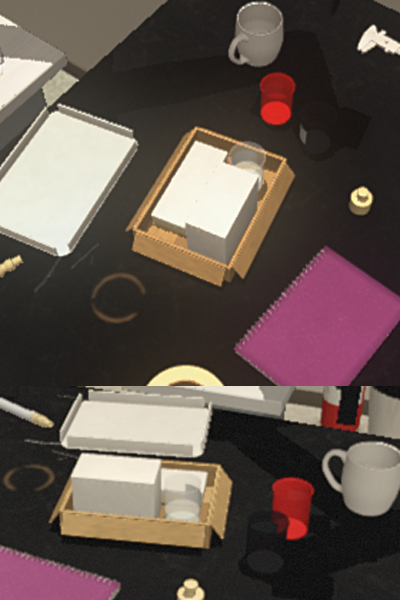

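The carton (222,212) and beaker (247,160 in the side view; (182,500) in the scene view) both stand upright in the box. The slide box lies flat, and the mug and weight are where they were.

```bash
python3 -c "
from station import r
print(r.finish_job())"
```

```text
the job is handed in; nothing more can be done
None
```

The carton and the clear beaker are both packed upright on the box floor beside the slide box and let go; the slide box still lies flat, the mug, weight and tape were not touched, and the job was handed in at about 17 s.

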